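# Knock the jammed ball out of the tilting sleeve

## Task

A steel ball is stuck in the bottom of the leaning sleeve on the stand. Press the sleeve's lever down until the sleeve stands upright against its stop, then take the longer of the two rods from the wooden block and push it down inside the sleeve until its flange rests on the mouth and the ball has dropped into the catch tray below. Leave the long rod standing in the upright sleeve, and leave the short rod where it is.

Things in the scene. Friction and masses are not known exactly. Their poses are not given: they have to be found in the camera images.
- stand: Dark steel stand fixed to the counter: base 120 x 94 mm, two cheeks 80 mm high (inner faces 33 mm to either side) carrying the tilting sleeve, a catch tray between them (inside 78 x 60 mm, floor 8 mm, walls 26 mm above the counter). Origin: underside of the base, straight below the pivot. -x runs roughly towards the robot, below the lever; y along the pivot; z up.
- sleeve (a joint): Lean of the sleeve in rad: 0 is upright against its stop; positive leans the mouth towards the stand's +x, away from the lever; at most 0.9. The pivot is 65 mm above the counter over the stand's origin. It stays where it is left (friction about 0.25 N m). Pressing the lever down (about 4 N) raises the sleeve to 0.
- lever_press (a point): Point on the top face of the flat aluminium lever, 70 mm from the pivot. The lever (22 mm wide, 8 mm thick) sticks out square from the sleeve at the pivot, to 97 mm from it; it slopes up towards its end while the sleeve leans, and is level, top face 69 mm above the counter, when the sleeve is upright.
- sleeve_mouth (a point): Centre of the sleeve's mouth rim, 78 mm from the pivot along the sleeve; z points out of the mouth. Steel tube 95 mm long, bore 20 mm, open at both ends; its last 15 mm widen to a funnel mouth 40 mm inside, 46 mm outside. Upright, the mouth is 143 mm and the lower end 48 mm above the counter.
- ball_center (a point): Centre of the steel ball, 18 mm, 25 g. At the start it is stuck low in the sleeve, at the pivot (hidden), on four small spring plungers. A push of about 4 N (at most 8 N) from above drives it past them and it drops into the tray. With the long rod fully home, the rod's tip is past the plungers, 2 mm short of the sleeve's lower end.
- block: Wooden block 150 x 56 x 45 mm, fixed to the counter, with two holes (13 mm wide, 40 mm deep, 40 mm to either side of its middle along its x axis) in which the two steel rods stand, grips up. Origin: centre of its underside.
- long_rod_grip (a point): The long knock-out rod, standing in one of the block's two holes, the taller of the two: top of its grip 151 mm above the counter. Point: centre of its round grip (24 mm wide, 48 mm tall; z up along the rod). Under the grip a flange 50 mm wide, 5 mm thick, underside 29 mm below this point; then a round shank 11 mm thick, 93 mm long. Steel, about 0.2 kg.
- long_rod_flange (a point): Centre of the underside of the long rod's flange, 29 mm below the centre of its grip.
- long_rod_tip (a point): Lower end of the long rod's shank, 122 mm below the centre of its grip.
- short_rod_grip (a point): The short rod, standing in the other hole: top of its grip 113 mm above the counter; too short to reach the ball. Point: centre of its round grip (24 mm wide, 48 mm tall; z up along the rod). Under the grip a flange 50 mm wide, 5 mm thick, underside 29 mm below this point; then a round shank 11 mm thick, 55 mm long. Steel, about 0.2 kg.

How it is judged (in metres and radians):
On the way, in this order (a step that is already met when the one before it is completed fails the run):
1. the sleeve stands upright with the ball still stuck in it (value of joint sleeve below 0.1 rad and z of ball_center in the frame of stand above 0.05 m), for 0.2 s.
2. the long rod's tip is inside the upright sleeve, at least 30 mm below its mouth (value of joint sleeve below 0.1 rad and z of long_rod_tip in the frame of sleeve_mouth below -0.03 m and horizontal distance between long_rod_tip and sleeve_mouth below 0.015 m), for 0.1 s.
At the end, for the whole second after the job is handed in: The sleeve is upright (within 0.1 rad), the ball lies in the catch tray, and the long rod is let go, standing in the sleeve within 0.17 rad of upright with its flange on the mouth (centres within 12 mm) (value of joint sleeve below 0.1 rad and x of ball_center in the frame of stand between -0.045 and 0.045 m and y of ball_center in the frame of stand between -0.035 and 0.035 m and z of ball_center in the frame of stand below 0.035 m and distance between long_rod_flange and sleeve_mouth below 0.012 m and angle between long_rod_grip's own z axis and vertical below 0.17 rad); the robot touches nothing.
It fails at once if the short rod is taken or pushed from its place (moved more than 30 mm) (distance of short_rod_grip from where it was at the start of the episode above 0.03 m).
It also fails if it takes over 58 s, if anything falls off the work surface, if the arm or the gripper's body presses on something with over 40 N, if the wrist force passes 120 N, or if a joint passes its speed limit or range.

## Robot

A 6-joint arm with a two-finger parallel gripper is mounted at the origin on the work surface; the furniture and walls round the work are solid. World frame = base frame: x ahead of the robot, y to its left, z up, the work surface at z = 0. Lengths are in mm, angles in rad, forces in N, time in s.
With the tool pointing down it reaches from about 400 to 925 mm from the base axis. Payload 12.5 kg.
Tool frame: the origin (TCP) lies midway between the tips of the shut fingers; the grasp point (between the pads) lies 19 mm behind it; z points along the fingers, y is the line along which they close (so a half turn about z gives the same grasp; the last joint's range is limited). The gripper opens to 95 mm and grips with 3 to 60 N. Pads are 20 mm wide; open, the fingers measure 119 mm over their backs; the gripper's body (75 mm by 180 mm) begins 59 mm behind the grasp point.
Start: joints at [1.174, 0.491, 1.559, -0, 1.092, -0.106], TCP at [179.182, 598.783, 214.661] pointing down, gripper open.
Joint ranges: [-3.1, 3.1], [-0.84, 2.19], [0.05, 2.79], [-1.13, 4.28], [0.06, 2.93], [-2.69, 2.69]. Speed limits (rad/s): [2.22, 2.22, 2.79, 3.14, 3.14, 3.14].

## Interface

Orientations are given as [roll, pitch, yaw] about the fixed x, y, z axes, in that order (R = Rz(yaw) Ry(pitch) Rx(roll)).
In Python, from cell import state, read_camera, camera_info, env gives the robot as it stands.
- The arm moves only by the tool move_arm, never from a script. Its argument "commands" is a list of rows, each a list of 3 entries, a list of its own where there are three numbers: the shift along the world's x, y, z in cm, then the turn, a rotation vector about the world's x, y, z in degrees, then the opening, from 0 (shut) to 1 (fully open). A call has 1 to 10 rows; each row shifts and turns the commanded pose from where the row before left it; what a row does not reach is not made up. A row lasts 1/10 s, in which the tool goes at most 50 mm and 8.59 degrees, less where a joint would pass 70% of its speed; a pose out of reach is approached as far as the arm can. A call with a gripper value outside its range is refused whole. The fingers move at their own pace and stop on an object; the grip force is fixed at half the most. Time passes only in rows, so rows that do not move let the fingers close. It gives the time, the measured TCP pose, the force, the opening and the grip force at its end, in the units of the state.
- state(): the state, without advancing time (a new reading comes with each control period).
- read_camera(name): name is "scene" or "side" or "wrist"; returns the picture (420x560x3 uint8, blue, green, red); there is no depth.
- camera_info(name): a dict with "K" (3x3 intrinsics, pixels), "k1" (the pictures are not rectified: a ray, as slopes to the right and down, at radius r is drawn at 1 + k1 r^2 times it, then the intrinsics apply), "cam_to_world" (4x4, takes a point from camera to world coordinates). Camera axes: x right, y down, z forward; pixel columns grow to the right and rows downward; lengths in mm; the calibration is good to about 2 mm. A picture is of the moment at which its call begins: read the wrist's pose just before it. camera_info takes no time and is no camera call; for the wrist camera it gives the pose at the moment of the call.
- env.job_done(): hands the job in; it is judged then, once.
The state is a dict: "t": time; "joints": joint angles; "qvel": joint speeds; "tau": joint torques, N m; "eef_pos": TCP position; "tcp_rot": TCP orientation; "ft_force": force on the tool from outside, world axes, zero at the start; "moment": the same for the moment, N m; "opening": opening from 0.0 (shut) to 1.0 (fully open); "grip_force": force on a finger pad.
Only numpy, scipy, OpenCV 4.12 (cv2) and the standard library are available. Lean on these libraries where they do the work, as an engineer would, in place of code of your own. Each camera call takes 0.05 s, during which the arm holds its last target. There are 200 camera calls.

## Working session

There is one attempt and no reset: what is moved stays moved. The work goes in short steps, Python scripts to look and compute and a tool call to move; the robot and the scene stay as the last step left them, time stands still between calls to the robot, and variables do not carry over. Pictures are saved under pics/ and viewed, at most 10 in all, crops included, and the job is handed in when it is done.

Besides the shell and the picture viewer there is one more tool, called after "Call:" in YAML: its name, and indented under it one key for each argument. move_arm: Moves the arm, as the interface text tells. Its arguments: {"type":"object","properties":{"commands":{"type":"array"}},"required":["commands"]}

```bash
mkdir -p pics; cat > h.py <<'E'
import numpy as np, cv2
from cell import state, read_camera, camera_info, env
def ray(n,u,v,ci=None):
    c=ci or camera_info(n); K=np.array(c["K"]); T=np.array(c["cam_to_world"])
    d=np.array([(u-K[0,2])/K[0,0],(v-K[1,2])/K[1,1]]); s=d.copy()
    for _ in range(20): s=d/(1+c["k1"]*(s@s))
    w=T[:3,:3]@np.array([s[0],s[1],1]); return T[:3,3],w/np.linalg.norm(w)
def onz(n,u,v,z,ci=None):
    o,d=ray(n,u,v,ci); return o+d*(z-o[2])/d[2]
def tri(a,b):
    (o1,d1),(o2,d2)=a,b
    s=np.linalg.lstsq(np.c_[d1,-d2],o2-o1,rcond=None)[0]
    p,q=o1+d1*s[0],o2+d2*s[1]; return (p+q)/2,np.linalg.norm(p-q)
E
python3 - <<'E'
from h import *
a=[]
for n in("scene","side"):
    im=read_camera(n); cv2.imwrite(f"pics/{n}0.png",im)
    c=camera_info(n); print(n,np.round(c["K"],1).tolist(),c["k1"],np.round(c["cam_to_world"],2).tolist())
print(state())
E
```

```text
scene [[467.7, 0.0, 284.9], [0.0, 467.7, 214.9], [0.0, 0.0, 1.0]] -0.16355442808228282 [[0.6, -0.58, 0.56, 72.44], [-0.8, -0.42, 0.42, -253.01], [-0.01, -0.7, -0.72, 731.56], [0.0, 0.0, 0.0, 1.0]]
side [[475.2, 0.0, 278.1], [0.0, 475.2, 209.4], [0.0, 0.0, 1.0]] -0.1602505796444344 [[0.99, -0.07, 0.15, 407.6], [-0.17, -0.52, 0.84, -589.32], [0.02, -0.85, -0.52, 558.0], [0.0, 0.0, 0.0, 1.0]]
{'t': 0.1, 'joints': array([ 1.17437724e+00,  4.91512472e-01,  1.55937279e+00,  1.31407957e-05,
        1.09166382e+00, -1.05623797e-01]), 'qvel': array([ 0.00094994, -0.00271543, -0.00072809, -0.00060007, -0.00118259,
       -0.00030835]), 'tau': array([ 2.30009202e-03, -6.13620758e+01, -2.58605003e+01,  6.93437504e-02,
        4.70307050e-02, -9.76950514e-05]), 'eef_pos': array([179.1094595 , 598.58086285, 214.11739122]), 'tcp_rot': array([-3.14064278e+00, -1.12424686e-04,  2.85079125e+00]), 'ft_force': array([ 0.13534153,  0.23143575, -1.03379025]), 'moment': array([-0.01828714,  0.00171971,  0.03034608]), 'grip_force': 0.0, 'opening': 0.9972323278589462}
```

View pics/scene0.png

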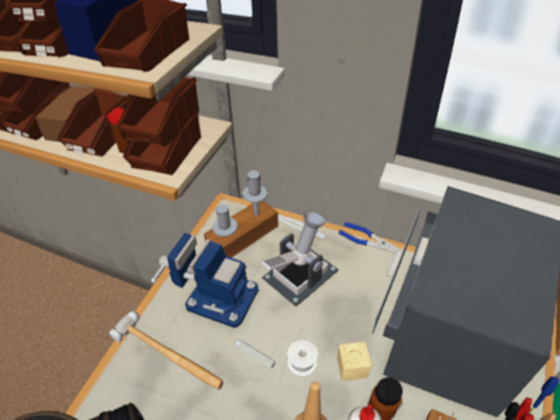

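View pics/side0.png

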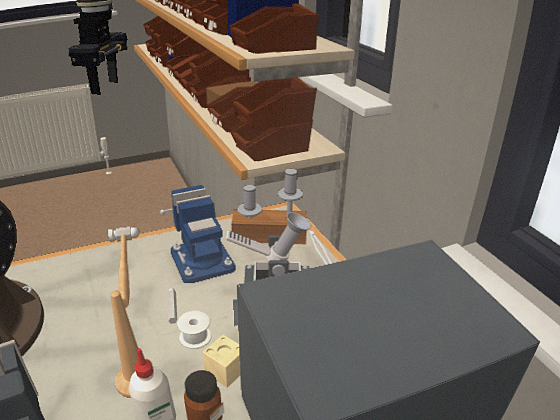

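Scene view: long rod top at about (254,174), short rod at (223,209), sleeve mouth at (315,218), lever end at (268,265). Side view: long rod at (291,172), short rod at (249,188), mouth at (298,222). Next I'll enlarge both.

```bash
python3 - <<'E'
from h import *
a=cv2.imread("pics/scene0.png")[160:310,200:350]; b=cv2.imread("pics/side0.png")[155:305,220:345]
r=lambda x:cv2.resize(x,None,fx=4,fy=4,interpolation=cv2.INTER_CUBIC)
cv2.imwrite("pics/a4.png",r(a)); cv2.imwrite("pics/b4.png",r(b))
E
```

```text
(no output)
```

View pics/a4.png

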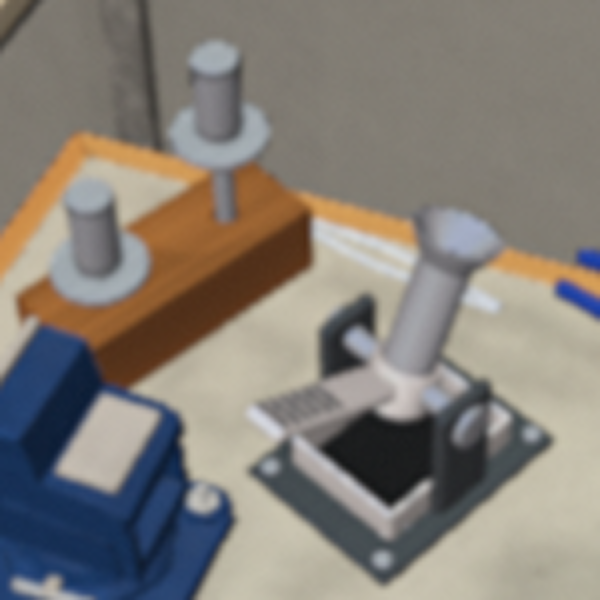

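View pics/b4.png

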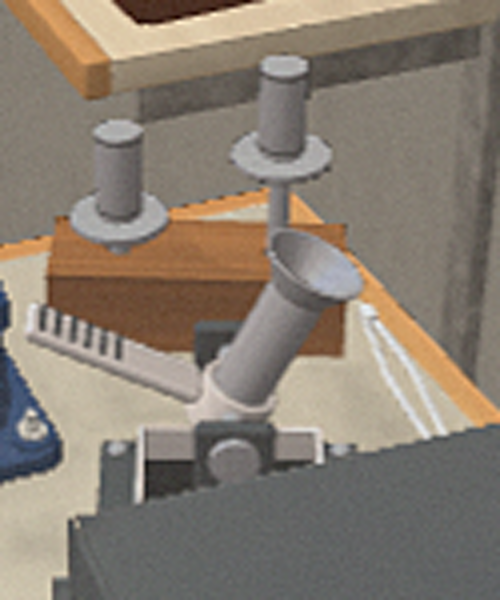

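Crops: the tops, mouth, pivot disc (scene crop 468,425; side crop 235,460) and lever end (scene 268,422; side 33,318) are all clear. Lever end is at the left, and the mouth leans right. Shelf edge is above and behind the long rod.

```bash
python3 - <<'E'
from h import *
S=lambda x,y:((x-1.5)/4+200,(y-1.5)/4+160); D=lambda x,y:((x-1.5)/4+220,(y-1.5)/4+155)
P=dict(long=((214,58),(283,66)),short=((91,195),(118,132)),mouth=((460,237),(317,267)),disc=((468,425),(235,460)),lev=((268,422),(31,325)),blockR=((312,215),(345,228)))
for k,(a,b) in P.items():
    p,e=tri(ray("scene",*S(*a)),ray("side",*D(*b))); print(k,p.round(1),round(e,1))
for n,f,i,z in(("scene",S,0,151),("side",D,1,151)): print("long",onz(n,*f(*P["long"][i]),z).round(1),"short",onz(n,*f(*P["short"][i]),113).round(1))
for k in((250,470),(383,583),(551,440)): print("base",onz("scene",*S(*k),5).round(1))
# shelf lower/front edges: scene px (178,192) lower corner front ; side (244,170)
print("shelf",tri(ray("scene",180,193),ray("side",246,179)))
print("shelf R",tri(ray("scene",231,128),ray("side",354,158)))
E
```

```text
long [574.7 205.6 149.8] 1.0
short [496.9 219.7 111.8] 1.3
mouth [559.9  53.3 133.7] 0.4
disc [521.7  19.9  63.3] 0.1
lev [443.5  71.5 104.7] 3.0
blockR [590.3 157.8  76.1] 23.4
long [574.3 205.1 151. ] short [496.8 219.3 113. ]
long [573.7 202.5 151. ] short [496.2 216.6 113. ]
base [476.  113.1   5. ]
base [461.7  23.5   5. ]
base [577.1   5.8   5. ]
shelf (array([507.9266617 , 359.1414332 ,  61.23293324]), np.float64(9.746138121371075))
shelf R (array([789.60207104, 463.70826381,  37.94158682]), np.float64(15.373244599181824))
```

```bash
python3 - <<'E'
from h import *
for k,a,b in(("beige",(227,270),(203,226)),("plate top R",(196,237),(206,188)),("plate top R alt",(222,252),(206,188)),("plateL",(183,238),(174,192)),("upshelf",(150,92),(244,67)),("lowshelf",(178,193),(245,180))):
    p,e=tri(ray("scene",*a),ray("side",*b)); print(k,p.round(0),round(e,1))
E
```

```text
beige [403. 128.  91.] 1.7
plate top R [411. 203. 124.] 4.6
plate top R alt [404. 127. 158.] 23.1
plateL [365. 185. 146.] 33.8
upshelf [505. 375. 307.] 0.2
lowshelf [507. 366.  56.] 12.4
```

Call:
move_arm:
  commands:
    - [[3,-5,0],[0,0,7],0]
    - [[3,-4,0],[0,0,0],0]
    - [[3,-4,0],[0,0,0],0]
    - [[3,-4,0],[0,0,0],0]
    - [[3,-4,0],[0,0,0],0]

```text
t: 0.6
eef_pos: [325.6, 394.2, 214.5]
tcp_rot: [-3.142, -0.0, 2.973]
ft_force: [0.6, 1.4, -0.2]
opening: 0.631
grip_force: 0.0
```

Call:
move_arm:
  commands:
    - [[1.8,-4.5,0],[0,0,0],0]
    - [[1.8,-4.5,0],[0,0,0],0]
    - [[1.8,-4.5,0],[0,0,0],0]
    - [[1.8,-4.5,0],[0,0,0],0]
    - [[1.8,-4.5,0],[0,0,0],0]
    - [[1.8,-4.5,0],[0,0,0],0]
    - [[1.8,-4.7,0],[0,0,0],0]
    - [[0,0,-4],[0,0,0],0]
    - [[0,0,-3],[0,0,0],0]
    - [[0,0,0],[0,0,0],0]

```text
t: 1.6
eef_pos: [449.2, 78.6, 142.0]
tcp_rot: [-3.14, -0.006, 2.972]
ft_force: [-0.7, 0.3, 0.5]
opening: 0.006
grip_force: 0.0
```

Call:
move_arm:
  commands:
    - [[0,0,0],[0,0,0],0]
    - [[0,0,0],[0,0,0],0]

```text
t: 1.8
eef_pos: [451.4, 79.6, 146.0]
tcp_rot: [3.141, 0.002, 2.974]
ft_force: [0.4, -0.1, 0.7]
opening: 0.005
grip_force: 0.0
```

Call:
move_arm:
  commands:
    - [[0.6,-0.8,-1.5],[0,0,0],0]
    - [[0,0,-1.5],[0,0,0],0]
    - [[0,0,-1],[0,0,0],0]
    - [[0,0,-1],[0,0,0],0]
    - [[0,0,-0.8],[0,0,0],0]
    - [[0,0,-0.7],[0,0,0],0]
    - [[0,0,-0.5],[0,0,0],0]
    - [[0,0,0],[0,0,0],0]

```text
t: 2.6
eef_pos: [456.7, 71.3, 74.1]
tcp_rot: [-3.142, -0.001, 2.973]
ft_force: [0.0, -0.2, 0.1]
opening: 0.001
grip_force: 0.0
```

```bash
python3 - <<'E'
from h import *
a=read_camera("scene")[160:310,200:350]; b=read_camera("side")[155:305,220:345]
cv2.imwrite("pics/c.png",cv2.resize(np.hstack([a,b]),None,fx=2.9,fy=2.9,interpolation=cv2.INTER_CUBIC)); print(state()["eef_pos"],state()["ft_force"])
E
```

```text
[457.02479447  71.21237915  74.64366741] [ 0.07059879 -0.02544908 -0.42444806]
```

View pics/c.png

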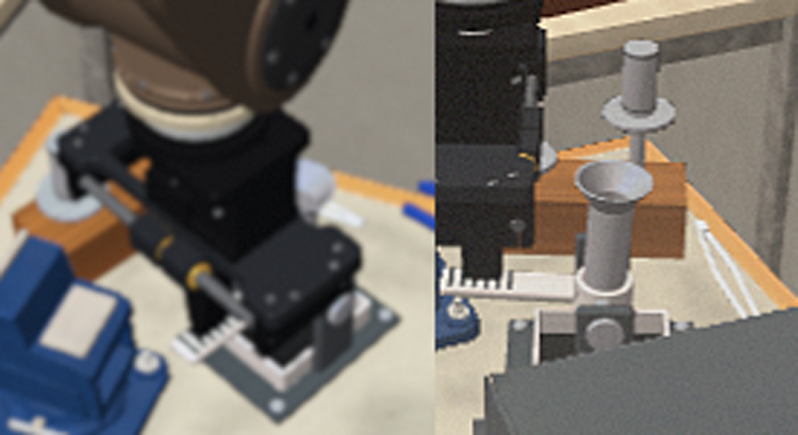

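The side view shows the sleeve almost upright (mouth at crop 613,182) and the lever nearly level under the fingers. I'll press the last few millimetres.

Call:
move_arm:
  commands:
    - [[0,0,-0.3],[0,0,0],0]
    - [[0,0,-0.2],[0,0,0],0]
    - [[0,0,-0.1],[0,0,0],0]
    - [[0,0,0],[0,0,0],0]
    - [[0,0,0],[0,0,0],0]

```text
t: 3.2
eef_pos: [457.0, 71.2, 69.2]
tcp_rot: [3.141, 0.001, 2.973]
ft_force: [-2.1, 0.2, 10.2]
opening: 0.003
grip_force: 5.2
```

Call:
move_arm:
  commands:
    - [[0,0,4],[0,0,0],0]
    - [[0,0,4],[0,0,0],0]
    - [[0,0,4],[0,0,0],1]
    - [[0,0,4],[0,0,0],1]
    - [[3,3.3,0],[0,0,0],1]
    - [[3,3.3,0],[0,0,0],1]
    - [[3,3.3,0],[0,0,0],1]
    - [[2.7,3.4,0],[0,0,0],1]
    - [[0,0,0],[0,0,0],1]
    - [[0,0,0],[0,0,0],1]

```text
t: 4.2
eef_pos: [573.6, 204.6, 227.8]
tcp_rot: [-3.141, -0.001, 2.974]
ft_force: [0.5, -0.7, -0.5]
opening: 0.624
grip_force: 0.0
```

```bash
python3 - <<'E'
from h import *
import json
s=state(); ci=camera_info("wrist"); w=read_camera("wrist"); cv2.imwrite("pics/w.png",w)
json.dump(dict(K=np.array(ci["K"]).tolist(),k1=ci["k1"],cam_to_world=np.array(ci["cam_to_world"]).tolist()),open("w.json","w"))
print(s["eef_pos"],s["opening"],np.round(ci["cam_to_world"],2).tolist())
E
```

```text
[573.596263   204.64837333 227.76420502] 0.6236370227725211 [[0.17, 0.95, 0.28, 495.15], [0.99, -0.16, -0.05, 218.59], [-0.0, 0.28, -0.96, 399.18], [0.0, 0.0, 0.0, 1.0]]
```

View pics/w.png

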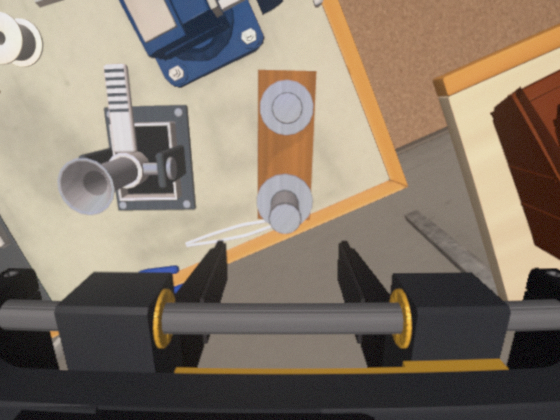

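Wrist view: long rod top at about (286,218), short rod top at (287,107), mouth of the now upright sleeve at about (87,187), and the fingers straddle the long rod.

```bash
python3 - <<'E'
from h import *
import json
c=json.load(open("w.json")); w=cv2.imread("pics/w.png")
print(onz("",286,218,151,c).round(1),onz("",287,107,113,c).round(1),onz("",87,187,143,c).round(1))
g=cv2.GaussianBlur(cv2.cvtColor(w,cv2.COLOR_BGR2GRAY),(3,3),0)
for nm,(x,y),r in(("rod",(286,218),(10,24)),("mouth",(87,187),(20,40))):
    s=g[y-45:y+45,x-45:x+45]; h=cv2.HoughCircles(s,cv2.HOUGH_GRADIENT,1,20,param1=80,param2=12,minRadius=r[0],maxRadius=r[1])
    print(nm,[(a[0]+x-45,a[1]+y-45,a[2]) for a in h[0][:3]] if h is not None else None)
E
```

```text
[575.2 207.8 151. ] [496.4 222.2 113. ] [527.6  61.  143. ]
rod [(np.float32(285.5), np.float32(219.5), np.float32(15.5))]
mouth [(np.float32(88.5), np.float32(185.5), np.float32(29.1))]
```

Call:
move_arm:
  commands:
    - [[0,0,-2],[0,0,0],1]
    - [[0,0,-2],[0,0,0],1]
    - [[0,0,0],[0,0,0],1]
    - [[0,0,0],[0,0,0],1]

```text
t: 4.65
eef_pos: [573.7, 203.5, 189.3]
tcp_rot: [3.142, 0.0, 2.972]
ft_force: [0.9, -0.3, -0.4]
opening: 0.976
grip_force: 0.0
```

Call:
move_arm:
  commands:
    - [[0.1,0.2,-2.5],[0,0,0],1]
    - [[0,0,-2.5],[0,0,0],1]
    - [[0,0,-2],[0,0,0],1]
    - [[0,0,-0.7],[0,0,0],1]
    - [[0,0,0],[0,0,0],1]
    - [[0,0,0],[0,0,0],0]
    - [[0,0,0],[0,0,0],0]
    - [[0,0,0],[0,0,0],0]
    - [[0,0,0],[0,0,0],0]
    - [[0,0,0],[0,0,0],0]

```text
t: 5.65
eef_pos: [574.9, 206.2, 111.9]
tcp_rot: [3.141, 0.0, 2.973]
ft_force: [-0.3, -0.6, -0.3]
opening: 0.635
grip_force: 0.0
```

Call:
move_arm:
  commands:
    - [[0,0,0],[0,0,0],0]
    - [[0,0,0],[0,0,0],0]
    - [[0,0,0],[0,0,0],0]
    - [[0,0,0],[0,0,0],0]

```text
t: 6.05
eef_pos: [574.8, 206.2, 111.6]
tcp_rot: [3.142, -0.0, 2.973]
ft_force: [-0.6, 0.6, -0.7]
opening: 0.297
grip_force: 0.0
```

Call:
move_arm:
  commands:
    - [[0,0,0],[0,0,0],0]
    - [[0,0,0],[0,0,0],0]
    - [[0,0,0],[0,0,0],0]
    - [[0,0,2],[0,0,0],0]
    - [[0,0,3],[0,0,0],0]
    - [[0,0,3],[0,0,0],0]
    - [[0,0,3.5],[0,0,0],0]
    - [[0,0,3.5],[0,0,0],0]
    - [[0,0,0],[0,0,0],0]
    - [[0,0,0],[0,0,0],0]

```text
t: 7.05
eef_pos: [574.6, 206.2, 261.6]
tcp_rot: [3.141, 0.0, 2.973]
ft_force: [-0.7, -0.5, -1.9]
opening: 0.25
grip_force: 30.0
```

Call:
move_arm:
  commands:
    - [[0,0,1],[0,0,0],0]
    - [[-0.9,-2.9,0],[0,0,0],0]
    - [[-0.9,-2.9,0],[0,0,0],0]
    - [[-0.9,-2.9,0],[0,0,0],0]
    - [[-1,-2.9,0],[0,0,0],0]
    - [[-1,-2.9,0],[0,0,0],0]
    - [[0,0,0],[0,0,0],0]
    - [[0,0,0],[0,0,0],0]
    - [[0,0,0],[0,0,0],0]

```text
t: 7.95
eef_pos: [528.0, 61.8, 271.4]
tcp_rot: [3.141, -0.001, 2.973]
ft_force: [0.7, 0.2, -1.5]
opening: 0.244
grip_force: 30.0
```

```bash
python3 - <<'E'
from h import *
a=read_camera("scene")[130:280,220:370]; b=read_camera("side")[130:280,220:345]
cv2.imwrite("pics/d.png",cv2.resize(np.hstack([a,b]),None,fx=2.9,fy=2.9,interpolation=cv2.INTER_CUBIC)); print(state()["eef_pos"],state()["ft_force"])
E
```

```text
[527.94806202  61.99989257 271.3540056 ] [ 0.43967447  0.69300877 -1.82296525]
```

View pics/d.png

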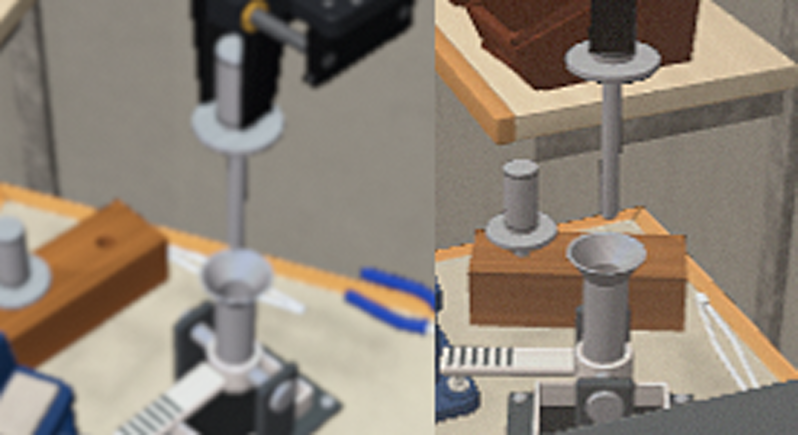

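The rod hangs straight above the mouth in both views (scene: tip 237 against mouth 237; side: 610 against 607, roughly 1 mm off). Now I'll lower it.

Call:
move_arm:
  commands:
    - [[-0.1,0,-1],[0,0,0],0]
    - [[0,0,-1],[0,0,0],0]
    - [[0,0,-1],[0,0,0],0]
    - [[0,0,-1],[0,0,0],0]
    - [[0,0,-1],[0,0,0],0]
    - [[0,0,-1],[0,0,0],0]
    - [[0,0,0],[0,0,0],0]

```text
t: 8.75
eef_pos: [526.3, 61.2, 210.2]
tcp_rot: [-3.141, -0.002, 2.973]
ft_force: [-0.5, 0.2, -2.6]
opening: 0.248
grip_force: 30.0
```

Call:
move_arm:
  commands:
    - [[0,0,-0.8],[0,0,0],0]
    - [[0,0,-0.8],[0,0,0],0]
    - [[0,0,-0.8],[0,0,0],0]
    - [[0,0,-0.8],[0,0,0],0]
    - [[0,0,-0.8],[0,0,0],0]
    - [[0,0,-0.8],[0,0,0],0]
    - [[0,0,-0.4],[0,0,0],0]
    - [[0,0,0],[0,0,0],0]

```text
t: 9.55
eef_pos: [526.5, 61.2, 158.9]
tcp_rot: [-3.141, -0.001, 2.973]
ft_force: [0.3, -1.0, -1.8]
opening: 0.248
grip_force: 30.0
```

Call:
move_arm:
  commands:
    - [[0,0,-0.2],[0,0,0],0]
    - [[0,0,-0.1],[0,0,0],0]
    - [[0,0,0],[0,0,0],0]
    - [[0,0,0],[0,0,0],0]

```text
t: 9.95
eef_pos: [526.8, 61.2, 156.8]
tcp_rot: [3.141, 0.0, 2.973]
ft_force: [-0.3, -0.8, -2.1]
opening: 0.247
grip_force: 30.0
```

Call:
move_arm:
  commands:
    - [[0,0,-0.1],[0,0,0],0]
    - [[0,0,-0.1],[0,0,0],0]
    - [[0,0,0],[0,0,0],0]
    - [[0,0,0],[0,0,0],0]

```text
t: 10.35
eef_pos: [527.4, 61.2, 156.5]
tcp_rot: [3.141, 0.003, 2.973]
ft_force: [-3.7, -0.8, 16.4]
opening: 0.247
grip_force: 30.0
```

Flange is seated (16 N). Release and back off upward.

Call:
move_arm:
  commands:
    - [[0,0,0.1],[0,0,0],0]
    - [[0,0,0],[0,0,1],1]
    - [[0,0,0],[0,0,-1],1]
    - [[0,0,0],[0,0,0],1]
    - [[0,0,0],[0,0,0],1]
    - [[0,0,0],[0,0,0],1]
    - [[0,0,0],[0,0,0],1]
    - [[0,0,0],[0,0,0],1]
    - [[0,0,0],[0,0,0],1]
    - [[0,0,0],[0,0,0],1]

```text
t: 11.35
eef_pos: [526.8, 61.2, 155.7]
tcp_rot: [3.141, 0.0, 2.973]
ft_force: [0.3, 0.2, -0.2]
opening: 0.951
grip_force: 0.0
```

Call:
move_arm:
  commands:
    - [[0,0,2],[0,0,0],1]
    - [[0,0,3],[0,0,0],1]
    - [[0,0,3],[0,0,0],1]
    - [[0,0,3],[0,0,0],1]
    - [[-3,3,0],[0,0,0],1]
    - [[-4,3,0],[0,0,0],1]
    - [[-4,3,0],[0,0,0],1]
    - [[-3,3,0],[0,0,0],1]
    - [[0,0,0],[0,0,0],1]
    - [[0,0,0],[0,0,0],1]

```text
t: 12.35
eef_pos: [386.7, 181.7, 266.0]
tcp_rot: [3.141, 0.001, 2.975]
ft_force: [0.7, -0.1, -0.1]
opening: 1.002
grip_force: 0.0
```

```bash
python3 - <<'E'
from h import *
a=read_camera("scene")[160:310,220:370]; b=read_camera("side")[155:305,220:345]
cv2.imwrite("pics/e.png",cv2.resize(np.hstack([a,b]),None,fx=2.9,fy=2.9,interpolation=cv2.INTER_CUBIC)); print(state()["eef_pos"],state()["ft_force"])
E
```

```text
[387.53110088 180.84718242 265.70963342] [ 0.29472096 -0.24378253  0.32777931]
```

View pics/e.png

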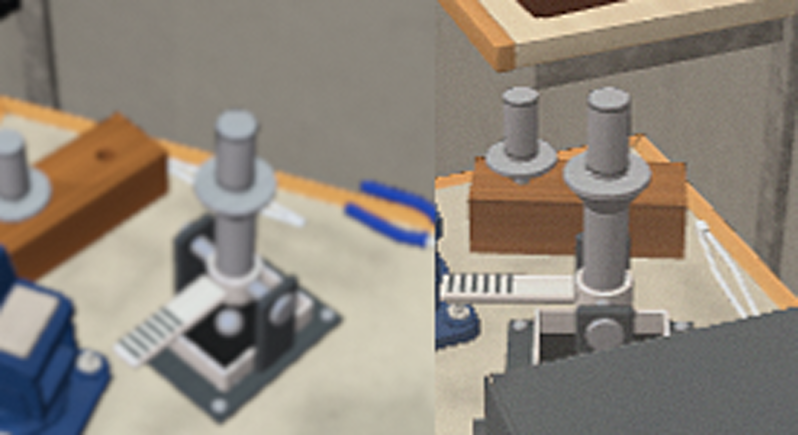

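The rod stands upright in the sleeve with its flange on the mouth (crop 235,185), the ball is visible in the tray (228,321), and the short rod is untouched.

```bash
python3 -c "
from cell import env; print(env.job_done())"
```

```text
the job is handed in; nothing more can be done
None
```

The job is handed in; in the last images the sleeve is upright, the long rod stands in it with its flange on the mouth, the ball is in the catch tray and the short rod is untouched (no verdict was returned).

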